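# Set a sheet blank out over the end of the ledge

### The job

The maple sheet blank lies flat on the raised wooden ledge, with a swivel stop across the ledge's far end (the end away from the robot). With the fingertips, push the stop's peg outward until the stop is swung fully open, then push the sheet along the ledge until about a third of its length sticks out past that end, square with the ledge, so that its edge can be taken from below later. Only push: never lift the sheet, do not let it knock against the stop, leave the sanding block, spool clamp and finger plane where they are, and take the hand away at the end.

Things in the scene. Friction and masses are not known exactly. Their poses are not given: they have to be found in the camera images.
- ledge: Fixed wooden ledge: board 160 mm wide (its x) by 280 mm long (its y), flat top 40 mm above the bench. Origin on the bench under its middle, z up. Its yaw is 0.62 to 1.10 rad: -y runs along the ledge away from the robot and to the right, x across it to the left. A fence 14 mm high runs along the whole left edge (inner face at x = +68 mm); the other edges are open. Far end: y = -140 mm.
- ledge_end (a point): Middle of the ledge's far end, on the top edge: x = 0, y = -140 mm, z = 40 mm in the ledge's frame.
- stop (a joint): Swivel stop's angle: 0 = shut, bar across the ledge; grows as it swings outward (clockwise from above) to its end stop at 1.57 = open, bar straight out past the far end along the ledge's -y. Starts at 0 to 0.3. Bar 20 mm wide, upper side 12 mm above the ledge's top, from 10 mm behind the pivot to 80 mm beyond. No spring: stays where left; about 1 N at the peg turns it.
- stop_pivot (a point): Pivot axis of the stop (brass screw head), at x = -66 mm, y = -127 mm in the ledge's frame; this point is 54.5 mm above the bench.
- stop_peg (a point): Centre of the upper end of the upright round peg on the stop's bar: 16 mm in diameter, 38 mm tall, top 90 mm above the bench, 65 mm from the pivot.
- sheet: Sheet blank: loose flat rectangle of pale maple, 70 mm wide (its x), 120 mm long (its y), 8 mm thick, thin pencil line along the middle; about 80 g. Origin at the centre of its underside, z up. Starts flat on the ledge behind the stop, its y within 0.15 rad of the ledge's y.
- sheet_lead (a point): Middle of the sheet's leading short edge (its -y end, toward the stop), half way up its thickness.
- sheet_rear (a point): Middle of the sheet's rear short edge (its +y end, toward the robot), half way up its thickness.
- sanding_block: Bystander: loose cork sanding block, 46 x 90 x 27 mm high, on the bench to the left of the ledge's fence. Origin at the centre of its underside.
- spool_clamp: Bystander: small wooden spool clamp standing on the bench to the left of the ledge's far part, 35 mm in diameter, 68 mm high. Origin at the centre of its underside.
- finger_plane: Bystander: small brass finger plane, 29 x 60 x 31 mm, on the bench to the left of the ledge's middle. Origin at the centre of its underside.
Not all that is in view belongs to the job. Of the things that look like the sheet, the larger one is meant.

How it is judged (in metres and radians):
On the way, in this order (a step that is already met when the one before it is completed fails the run):
1. the stop is swung open (beyond 1.3 rad) while the sheet still lies wholly on the ledge (value of joint stop above 1.3 rad and y of sheet_lead in the frame of ledge above -0.135 m), for 0.2 s.
2. the sheet's leading edge is 28 to 52 mm past the end (y of sheet_lead in the frame of ledge between -0.192 and -0.168 m), for 0.2 s.
At the end, for the whole second after the job is handed in: The sheet lies flat and at rest on the ledge, its leading edge 28 to 52 mm past the ledge's far end, within 0.2 rad of square and its middle within 45 mm of the ledge's middle line; the stop is open beyond 1.3 rad (all of step 2 and x of sheet in the frame of ledge between -0.045 and 0.045 m and angle between the y axis of sheet and the y axis of ledge, either way round below 0.2 rad and angle between sheet's own z axis and vertical below 0.05 rad and height (world z) of sheet between 0.037 and 0.044 m and linear speed of sheet below 0.01 m/s and value of joint stop above 1.3 rad); the robot touches nothing.
It fails at once if the sheet is lifted off the ledge (more than 12 mm) (height (world z) of sheet above 0.052 m).
It fails at once if the sheet is tipped by more than 0.2 rad (angle between sheet's own z axis and vertical above 0.2 rad).
It fails at once if the sheet knocks against the stop (over 1.5 N) (contact force between sheet and stop above 1.5 N).
It fails at once if the sanding block, the spool clamp or the finger plane is moved by more than 15 mm (distance of any of sanding_block, spool_clamp, finger_plane from where it was at the start of the episode above 0.015 m).
It also fails if it takes over 45 s, if anything falls off the work surface, if the arm or the gripper's body presses on something with over 40 N, if the wrist force passes 120 N, or if a joint passes its speed limit or range.

### The arm

A 7-joint arm with a two-finger parallel gripper is mounted at the origin on the work surface; the furniture and walls round the work are solid. World frame = base frame: x ahead of the robot, y to its left, z up, the work surface at z = 0. Lengths are in mm, angles in rad, forces in N, time in s.
With the tool pointing down it reaches from about 400 to 875 mm from the base axis. Payload 4.4 kg.
Tool frame: the origin (TCP) lies at the very end of the fingers, on their centre line; the grasp point (between the pads) lies 19 mm behind it; y points along the fingers, x is the direction in which the jaws open and shut, and the axes are right-handed (so a half turn about y gives the same grasp; the last joint's range is limited). The gripper opens to 85 mm and grips with 20 to 120 N. Pads are 22 mm wide; open, the fingers measure 114 mm over their backs; the gripper's body (76 mm by 85 mm) begins 54 mm behind the grasp point. The pads swing forward as they close: fully open they stand 13 mm farther back than shut.
Start: joints at [1.065, 0.628, 0.038, 1.517, -0.027, 0.996, -0.02], TCP at [276.771, -588.146, 231.313] pointing down, gripper open.
Joint ranges: [-3.06, 3.06], [-0.37, 2.12], [-1.25, 1.32], [0.18, 2.47], [-1.1, 4.24], [0.23, 1.98], [-2.94, 2.94]. Speed limits (rad/s): [2.57, 2.57, 3.14, 3.14, 3.14, 3.14, 3.14].

### API

Orientations are given as [roll, pitch, yaw] about the fixed x, y, z axes, in that order (R = Rz(yaw) Ry(pitch) Rx(roll)).
In Python, from cell import readout, eyes, finish_job gives the robot as it stands. The module is installed in compiled form; this text tells all that it offers.
- The arm moves only by the tool apply_moves, never from a script. Its argument "commands" is a list that holds one entry, the list of rows, each a list of 6 numbers: the shift along the tool's x, y, z in units of 0.04 m (1.0 is 0.04 m), then the turn, a rotation vector about the tool's x, y, z in units of 5 degrees (1.0 is 5 degrees). A call has 1 to 8 rows; each row shifts and turns the pose as measured when the row begins, along the tool's axes as they then stand; what a row does not reach is not made up. A row lasts 1/12 s, in which the tool goes at most 41.7 mm and 7.16 degrees, less where a joint would pass 70% of its speed; a pose out of reach is approached as far as the arm can. A call with a number of a shift or a turn outside -1 to 1 is refused whole. A call with a gripper value outside its range is refused whole. "claw" is the finger opening in mm, from 0 to 85.4, set as the call begins (left out, the last holds). The fingers move at their own pace and stop on an object; the grip force is fixed at half the most. Time passes only in rows, so rows that do not move let the fingers close. It gives the time, the measured TCP pose, the force and the opening at its end, in the units of the state.
- readout.read_state(): the state, without advancing time (a new reading comes with each control period).
- eyes.get_image(name): name is "scene" or "top"; returns a dict with "image" (420x560x3 uint8, red, green, blue), "mtx" (3x3 intrinsics, pixels), "rvec" (rotation vector, rad) and "tvec" (3), from world to camera coordinates, as OpenCV has them. Camera axes: x right, y down, z forward; pixel columns grow to the right and rows downward; lengths in mm; the calibration is good to about 2 mm. A picture is of the moment at which its call begins. There is no depth.
- finish_job(): hands the job in, once; it reports no verdict.
The state is a dict: "clock": time; "qpos": joint angles; "qd": joint speeds; "tau": joint torques, N m; "eef_pos": TCP position; "tool_rot": TCP orientation; "force": force on the tool from outside, world axes, zero at the start; "torque": the same for the moment, N m; "width": finger opening in mm.
Only numpy, scipy, OpenCV 4.12 (cv2) and the standard library are available. Lean on these libraries where they do the work, as an engineer would, in place of code of your own. Each camera call takes 0.05 s, during which the arm holds its last target. There are 200 camera calls.

## Working session

There is one attempt and no reset: what is moved stays moved. The work goes in short steps, Python scripts to look and compute and a tool call to move; the robot and the scene stay as the last step left them, time stands still between calls to the robot, and variables do not carry over. Pictures are saved under pics/ and viewed, about 8 in all and at most 12, crops included, and the job is handed in when it is done.

Besides the shell and the picture viewer there is one more tool, called after "Emit:" as name(argument=value, ...), one argument or row to a line, values as JSON. apply_moves: Moves the arm, as the interface text tells. Shifts and turns lie within -1 to 1; 1 stands for 0.04 m of shift or 5 degrees of turn. Its arguments: {"type":"object","properties":{"commands":{"type":"array"},"claw":{"type":"number"}},"required":["commands"]}

```bash
mkdir -p pics; cat > h.py <<'E'
import numpy as np, cv2
from cell import readout, eyes, finish_job
def grab(n):
    d=eyes.get_image(n); K=np.array(d["mtx"],float); rv=np.array(d["rvec"],float).ravel(); t=np.array(d["tvec"],float).ravel()
    return np.array(d["image"]),K,cv2.Rodrigues(rv)[0],t
def ray(c,uv,z):
    _,K,R,t=c; d=R.T@np.linalg.solve(K,[uv[0],uv[1],1.]); o=-R.T@t
    return o+d*(z-o[2])/d[2]
def proj(c,p):
    _,K,R,t=c; q=K@(R@np.asarray(p,float)+t); return q[:2]/q[2]
E
python3 - <<'E'
from h import *
s=readout.read_state(); print({k:s[k] for k in("clock","eef_pos","tool_rot","width","force")})
for n in("top","scene"):
    c=grab(n); print(n,c[1].tolist(),(-c[2].T@c[3]).round())
    cv2.imwrite(f"pics/{n}0.png",cv2.resize(c[0][:,:,::-1],(784,588),interpolation=cv2.INTER_CUBIC))
E
```

```text
{'clock': 0.0, 'eef_pos': array([ 276.48465948, -587.59132956,  230.428485  ]), 'tool_rot': array([-1.57084253,  0.0018267 , -1.13099704]), 'width': 85.57281347078332, 'force': array([-0.40793167, -0.46981971,  0.44398212])}
top [[528.6695219830248, 0.0, 273.53554661765867], [0.0, 528.6695219830248, 216.08001059573638], [0.0, 0.0, 1.0]] [ 303. -227. 1258.]
scene [[401.8867058986228, 0.0, 275.48679132427696], [0.0, 401.8867058986228, 204.05148140123723], [0.0, 0.0, 1.0]] [194. 262. 721.]
```

View pics/top0.png

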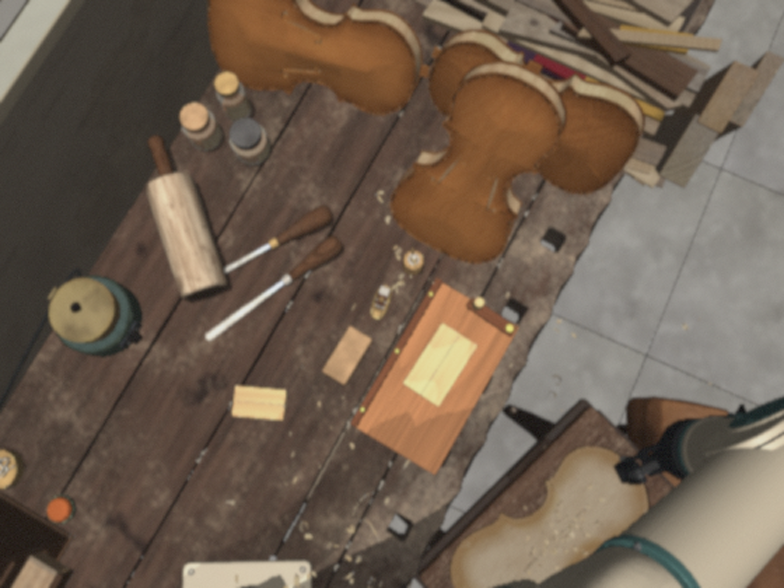

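View pics/scene0.png

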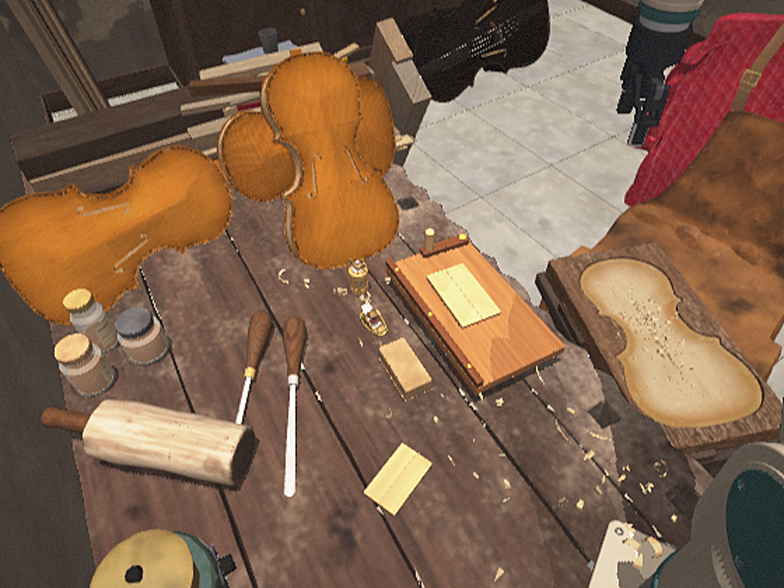

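Top view (784 px scale): the ledge's corners are about (440,285), (518,325), (437,472) and (357,422). The sheet is centred near (440,364), the pivot screw is at (510,328) and the peg top at (479,302). The three bystanders are left of the fence. The small look-alike at (259,403) lies on the bench.

```bash
cat >> h.py <<'E'
def blob(m,near):
    cs,_=cv2.findContours(m.astype(np.uint8),cv2.RETR_EXTERNAL,cv2.CHAIN_APPROX_NONE)
    cs=[c for c in cs if cv2.contourArea(c)>150]
    return min(cs,key=lambda c:np.linalg.norm(c[:,0].mean(0)-near))
def sheet_rect(c,near,z=48):
    hsv=cv2.cvtColor(c[0],cv2.COLOR_RGB2HSV)
    m=cv2.inRange(hsv,(18,50,150),(40,150,255)); m=cv2.morphologyEx(m,cv2.MORPH_CLOSE,np.ones((5,5)))
    m=cv2.morphologyEx(m,cv2.MORPH_OPEN,np.ones((5,5)))
    b=blob(m>0,near); P=np.array([ray(c,p,z)[:2] for p in b[:,0]],np.float32)
    return cv2.minAreaRect(P),cv2.boxPoints(cv2.minAreaRect(P))
E
python3 - <<'E'
from h import *
T=grab("top");S=grab("scene")
hsv=cv2.cvtColor(T[0],cv2.COLOR_RGB2HSV)
for n,p in dict(board=(275,310),board2=(345,265),sheet=(318,255),bench=(280,345),fence=(285,240),brass=(364,234),peg=(342,215),bar=(352,226)).items(): print(n,hsv[p[1],p[0]])
r,b=sheet_rect(T,np.array([314,260])); print("sheet top",r,b.round(1).tolist())
r,b=sheet_rect(S,np.array([332,211])); print("sheet scene",r,b.round(1).tolist())
m=cv2.inRange(hsv,(3,90,110),(40,255,255)); m=cv2.morphologyEx(m,cv2.MORPH_OPEN,np.ones((5,5)))
bl=blob(m>0,np.array([312,270]));P=np.array([ray(T,p,40)[:2] for p in bl[:,0]],np.float32);r=cv2.minAreaRect(P);print("ledge",r,cv2.boxPoints(r).round(1).tolist())
print("near corners", ray(T,(255,302),40).round(),ray(T,(312,337),40).round(), "far",ray(T,(314,203),40).round(),ray(T,(370,234),40).round())
print("pivot T",ray(T,(364,234.3),54.5).round(1),"peg T",ray(T,(342,215.7),90).round(1),"peg S",ray(S,(307,165.5),90).round(1))
v=T[0].copy();cv2.drawContours(v,[bl],-1,(0,255,0),1);v=v[190:350,240:400];S2=S[0][150:290,260:420]
v=cv2.resize(v,(480,480),interpolation=cv2.INTER_CUBIC); S2=cv2.resize(S2,None,fx=2,fy=3.43*0.58,interpolation=cv2.INTER_CUBIC)
S2=cv2.copyMakeBorder(S2,0,480-S2.shape[0],0,0,cv2.BORDER_CONSTANT)
cv2.imwrite("pics/crop1.png",np.hstack([v,S2])[:,:,::-1])
E
```

```text
board [ 12 134 170]
board2 [ 12 133 197]
sheet [ 26  78 222]
bench [13 70 87]
fence [13 81 88]
brass [ 28 113 227]
peg [ 24  84 229]
bar [ 10 139 130]
sheet top ((410.4107360839844, -318.4635925292969), (69.81961059570312, 119.68450927734375), 56.149375915527344) [[341.29998779296875, -314.1000061035156], [440.70001220703125, -380.79998779296875], [479.6000061035156, -322.79998779296875], [380.20001220703125, -256.1000061035156]]
sheet scene ((413.82635498046875, -317.6939392089844), (69.81073760986328, 121.21629333496094), 55.14419937133789) [[344.1000061035156, -311.70001220703125], [443.6000061035156, -381.0], [483.5, -323.70001220703125], [384.0, -254.39999389648438]]
ledge ((394.543212890625, -311.711181640625), (162.09051513671875, 285.9212646484375), 58.07636260986328) [[230.3000030517578, -304.8999938964844], [473.0, -456.1000061035156], [558.7000122070312, -318.5], [316.1000061035156, -167.3000030517578]]
near corners [ 318. -182.   40.] [ 238. -309.   40.] far [ 545. -323.   40.] [ 469. -451.   40.]
pivot T [ 466.2 -434.6   54.5] peg T [ 504.4 -381.2   90. ] peg S [ 506.9 -379.    90. ]
```

View pics/crop1.png

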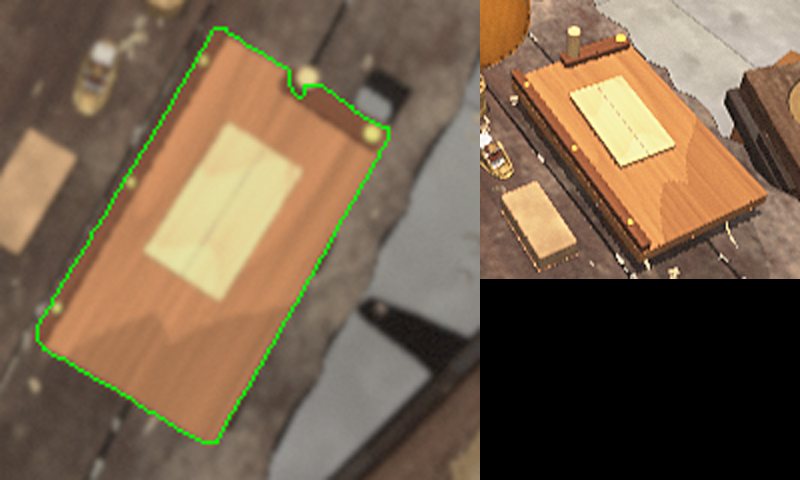

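The crop shows the ledge mask fits the board, and the rectangle centre agrees with the pivot to about 1 mm. Ledge yaw is about 1.015 and the stop is at about 0.07. The sheet's lead edge is at y ≈ -79 in the ledge frame, about 0.04 rad off square. I'll close the fingers and move over towards the ledge.

Emit:
apply_moves(
  commands=[
    [[-0.37, 0, 0.86, 0, 0, 0], [-0.37, 0, 0.86, 0, 0, 0], [-0.37, 0, 0.86, 0, 0, 0], [-0.37, 0, 0.86, 0, 0, 0], [-0.37, 0, 0.86, 0, 0, 0], [-0.37, 0, 0.86, 0, 0, 0], [-0.37, 0, 0.86, 0, 0, 0], [-0.37, 0, 0.86, 0, 0, 0]],
  ],
  claw=0,
)

```text
clock: 0.87
eef_pos: [472.6, -366.8, 226.8]
tool_rot: [-1.581, -0.001, -1.154]
force: [1.1, -0.1, -0.5]
width: -0.3
```

Emit:
apply_moves(
  commands=[
    [[0, 0, 0, 0, 0.95, 0], [0, 0, 0, 0, 0.95, 0], [0, 0, 0, 0, 0.95, 0], [0, 0, 0, 0, 0.95, 0], [0, 0, 0, 0, 0.95, 0], [0, 0, 0, 0, 0.95, 0], [0, 0, 0, 0, 0.95, 0], [0, 0, 0, 0, 0.95, 0]],
  ],
)

```text
clock: 1.53
eef_pos: [483.7, -350.9, 225.0]
tool_rot: [-1.577, 0.004, -1.824]
force: [0.0, 0.7, -0.2]
width: 0.1
```

```bash
cat >> h.py <<'E'
from scipy.spatial.transform import Rotation as Ro
YAW=1.015; O=np.array([394,-311.5]); X=np.array([np.cos(YAW),np.sin(YAW)]); Y=np.array([-X[1],X[0]])
def L(p): d=np.asarray(p)[:2]-O; return np.array([d@X,d@Y])
def W(u,v): return O+u*X+v*Y
def go(u,v,z):
    s=readout.read_state(); p=np.array(s["eef_pos"]); R=Ro.from_euler("xyz",s["tool_rot"])
    G=Ro.from_matrix(np.array([[-X[0],0,-Y[0]],[-X[1],0,-Y[1]],[0,-1,0]],float))
    if np.linalg.det(G.as_matrix())<0: print("bad")
    t=R.inv().apply(np.r_[W(u,v),z]-p)/40; r=np.degrees((R.inv()*G).as_rotvec())/5
    print("t",round(s["clock"],2),"ledge",L(p).round(1),"z",p[2].round(1),"rpy",np.round(s["tool_rot"],3),"F",np.round(s["force"],1),"w",round(s["width"],1),"| shift u",t.round(2),"turn",r.round(2))
E
python3 -c "
from h import *
go(0,-95,90)"
```

```text
t 1.53 ledge [ 13.8 -97. ] z 225.0 rpy [-1.577  0.004 -1.824] F [ 0.   0.7 -0.2] w 0.1 | shift u [ 0.33  3.37 -0.13] turn [ 0.08  3.47 -0.03]
```

Emit:
apply_moves(
  commands=[
    [[0.08, 0.5, -0.03, 0.02, 0.87, 0], [0.08, 0.5, -0.03, 0.02, 0.87, 0], [0.08, 0.5, -0.03, 0.02, 0.87, 0], [0.08, 0.5, -0.03, 0.02, 0.87, 0], [0, 0, 0, 0, 0, 0]],
  ],
)

```text
clock: 1.95
eef_pos: [476.2, -361.0, 143.5]
tool_rot: [-1.566, 0.003, -2.144]
force: [0.1, 0.5, 1.1]
width: -0.2
```

```bash
python3 - <<'E'
from h import *
go(0,-97,62)
for n in("top","scene"):
    c=grab(n)
    k=proj(c,np.r_[W(0,-110),60]).astype(int); x0,y0=max(k[0]-100,0),max(k[1]-75,0)
    cv2.imwrite(f"pics/{n}1.png",cv2.resize(c[0][y0:y0+150,x0:x0+200][:,:,::-1],(400,300),interpolation=cv2.INTER_CUBIC))
a=[cv2.imread(f"pics/{n}1.png") for n in("top","scene")]; cv2.imwrite("pics/pair1.png",np.hstack(a))
E
```

```text
t 1.95 ledge [  1.3 -96. ] z 143.5 rpy [-1.566  0.003 -2.144] F [0.1 0.5 1.1] w -0.2 | shift u [0.04 2.04 0.02] turn [-0.05 -0.19 -0.03]
```

View pics/pair1.png

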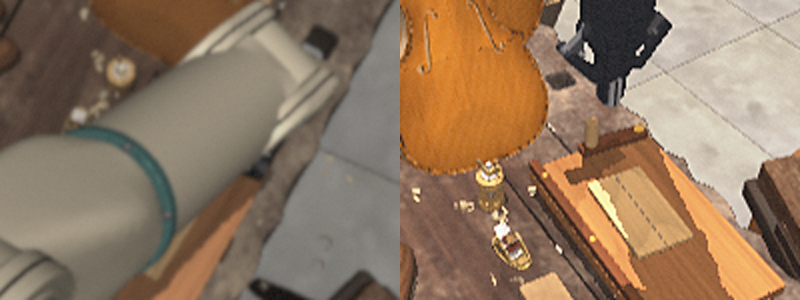

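The arm hides the work in the top view. The scene view shows the closed fist above the ledge's far part, on the robot's side of the peg. Next I descend behind the peg.

Emit:
apply_moves(
  commands=[
    [[0.01, 0.5, 0, -0.01, -0.05, 0], [0.01, 0.5, 0, -0.01, -0.05, 0], [0.01, 0.5, 0, -0.01, -0.05, 0], [0, 0.45, 0, 0, 0, 0], [0, 0, 0, 0, 0, 0]],
  ],
)

```text
clock: 2.47
eef_pos: [486.8, -366.8, 75.4]
tool_rot: [-1.546, 0.004, -2.112]
force: [-1.0, 0.9, 0.8]
width: -0.3
```

```bash
python3 - <<'E'
from h import *
go(0,-107,64)
for th in np.arange(0,1.6,.15): print(th.round(2),(np.array([-66,-127])+65*np.array([np.cos(th),-np.sin(th)])+20*np.array([np.sin(th),np.cos(th)])).round(1))
E
```

```text
t 2.47 ledge [   2.  -108.1] z 75.4 rpy [-1.546  0.004 -2.112] F [-1.   0.9  0.8] w -0.3 | shift u [ 0.05  0.29 -0.03] turn [-0.29  0.16 -0.05]
0.0 [  -1. -107.]
0.15 [   1.3 -116.9]
0.3 [   2.  -127.1]
0.45 [   1.2 -137.3]
0.6 [  -1.1 -147.2]
0.75 [  -4.8 -156.7]
0.9 [  -9.9 -165.5]
1.05 [ -16.3 -173.4]
1.2 [ -23.8 -180.3]
1.35 [ -32.3 -186. ]
1.5 [ -41.5 -190.4]
```

Emit:
apply_moves(
  commands=[
    [[0.05, 0.3, 0, -0.3, 0.1, 0], [0, 0, 0.2, 0, 0, 0], [0, 0, 0.25, 0, 0, 0], [0, 0, 0.25, 0, 0, 0]],
  ],
)

```text
clock: 2.8
eef_pos: [511.5, -384.2, 69.4]
tool_rot: [-1.571, 0.005, -2.116]
force: [-2.1, -0.6, -1.0]
width: 0.0
```

```bash
python3 -c "
from h import *
go(0,-147,64)"
```

```text
t 2.8 ledge [   0.3 -138.2] z 69.4 rpy [-1.571  0.005 -2.116] F [-2.1 -0.6 -1. ] w 0.0 | shift u [0.01 0.14 0.22] turn [-0.    0.12 -0.06]
```

Emit:
apply_moves(
  commands=[
    [[0.02, 0.08, 0.22, 0, 0.1, 0], [0.1, 0.05, 0.22, 0, 0, 0], [0.13, 0, 0.22, 0, 0, 0], [0.16, 0, 0.2, 0, 0, 0]],
  ],
)

```text
clock: 3.13
eef_pos: [537.8, -416.8, 72.7]
tool_rot: [-1.565, 0.007, -2.117]
force: [-0.8, 1.4, -0.7]
width: -0.1
```

```bash
python3 -c "
from h import *
go(-24,-180,64)"
```

```text
t 3.13 ledge [ -13.6 -177.7] z 72.7 rpy [-1.565  0.007 -2.117] F [-0.8  1.4 -0.7] w -0.1 | shift u [0.26 0.22 0.05] turn [-0.07  0.11 -0.08]
```

Emit:
apply_moves(
  commands=[
    [[0.25, 0.15, 0.1, 0, 0.1, 0], [0.22, 0.1, 0.12, 0, 0, 0], [0.22, 0, 0.08, 0, 0, 0], [0.12, 0, 0, 0, 0, 0]],
  ],
)

```text
clock: 3.47
eef_pos: [538.0, -451.9, 68.2]
tool_rot: [-1.555, 0.013, -2.121]
force: [5.6, 9.2, 1.0]
width: -0.3
```

```bash
python3 - <<'E'
from h import *
go(-48,-191,64)
c=grab("scene"); k=proj(c,np.r_[W(-30,-150),60]).astype(int); x0,y0=max(k[0]-100,0),max(k[1]-75,0)
cv2.imwrite("pics/sc2.png",cv2.resize(c[0][y0:y0+150,x0:x0+200][:,:,::-1],(800,600),interpolation=cv2.INTER_CUBIC))
E
```

```text
t 3.47 ledge [ -43.3 -196.5] z 68.2 rpy [-1.555  0.013 -2.121] F [5.6 9.2 1. ] w -0.3 | shift u [ 0.12  0.1  -0.14] turn [-0.18  0.06 -0.14]
```

View pics/sc2.png

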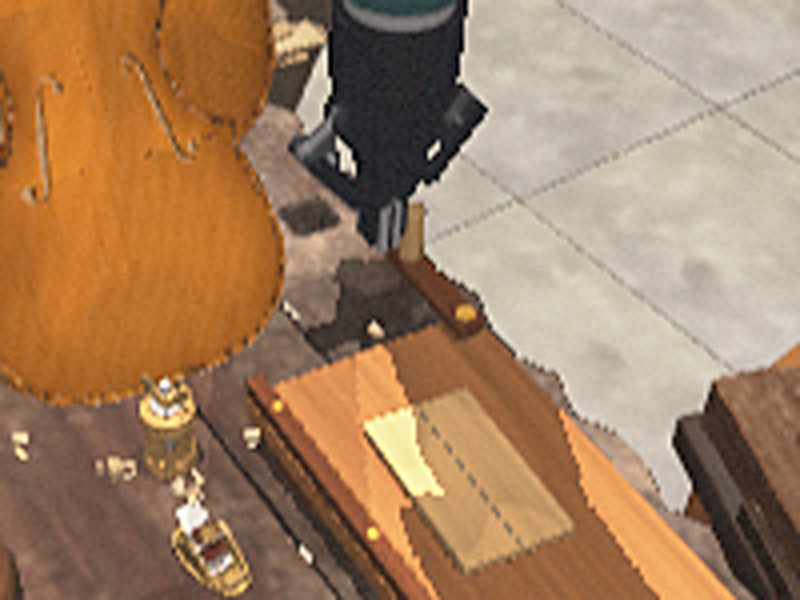

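The bar now points straight out along the ledge past its end, and the peg rests against the fist at crop pixel (413,235). About 11 N of reaction suggests it is on its end stop. I'll back off, rise, and travel to behind the sheet.

Emit:
apply_moves(
  commands=[
    [[-0.5, 0, 0, 0, 0, 0], [-0.3, -0.8, 0, -0.15, 0, 0], [0, -1, 0, 0, 0, 0], [-0.1, 0, -0.9, 0, 0, 0], [0, 0, -0.9, 0, 0, 0], [0, 0, -0.9, 0, 0, 0], [0, 0, -0.9, 0, 0, 0]],
  ],
  claw=30,
)

```text
clock: 4.1
eef_pos: [437.5, -352.8, 145.1]
tool_rot: [-1.55, 0.009, -2.118]
force: [-0.1, 0.1, -0.3]
width: 30.3
```

```bash
python3 -c "
from h import *
go(4,78,70)"
```

```text
t 4.1 ledge [-12.1 -58.8] z 145.1 rpy [-1.55   0.009 -2.118] F [-0.1  0.1 -0.3] w 30.3 | shift u [-0.41  1.81 -3.45] turn [-0.24  0.09 -0.11]
```

Emit:
apply_moves(
  commands=[
    [[-0.1, 0, -0.85, -0.2, 0.1, -0.1], [-0.1, 0, -0.85, 0, 0, 0], [-0.1, 0, -0.85, 0, 0, 0], [-0.1, 0, -0.85, 0, 0, 0], [0, 0.4, 0, 0, 0, 0], [0, 0.4, 0, 0, 0, 0], [0, 0.4, 0, 0, 0, 0]],
  ],
)

```text
clock: 4.68
eef_pos: [315.8, -265.7, 101.9]
tool_rot: [-1.56, -0.003, -2.135]
force: [0.2, 1.0, -0.4]
width: 30.1
```

```bash
python3 - <<'E'
from h import *
go(4,72,45)
S=grab("scene"); T=grab("top")
r,b=sheet_rect(S,np.array([332,211])); print("sheet scene",L(r[0]),r[1],[L(q).round(1).tolist() for q in b])
k=proj(S,np.r_[W(-10,-30),50]).astype(int); x0,y0=max(k[0]-120,0),max(k[1]-90,0)
cv2.imwrite("pics/sc3.png",cv2.resize(S[0][y0:y0+180,x0:x0+240][:,:,::-1],(800,600),interpolation=cv2.INTER_CUBIC)); print(x0,y0)
E
```

```text
t 4.68 ledge [-2.3 90.6] z 101.9 rpy [-1.56  -0.003 -2.135] F [ 0.2  1.  -0.4] w 30.1 | shift u [-0.17  1.43  0.45] turn [-0.12 -0.09  0.04]
sheet scene [  1.66805884 -20.23614475] (77.37696838378906, 122.0573501586914) [[-34.0, 42.6], [-40.0, -79.3], [37.3, -83.1], [43.3, 38.8]]
213 113
```

View pics/sc3.png

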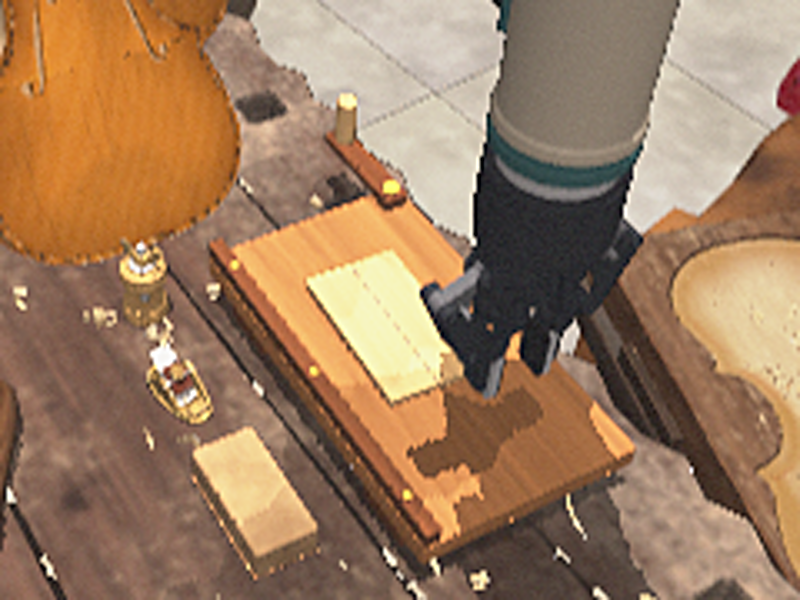

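Emit:
apply_moves(
  commands=[
    [[-0.06, 0.3, 0.1, -0.1, -0.1, 0], [-0.06, 0.3, 0.1, 0, 0, 0], [0, 0.3, 0, 0, 0, 0], [0, 0.2, 0, 0, 0, 0], [0, 0, 0, 0, 0, 0]],
  ],
)

```text
clock: 5.2
eef_pos: [327.8, -271.5, 59.0]
tool_rot: [-1.564, -0.005, -2.129]
force: [0.5, -0.9, 0.7]
width: 30.3
```

```bash
python3 - <<'E'
from h import *
go(4,70,44)
S=grab("scene")
a=L(ray(S,(330.3,169.1),54.5)); b=L(ray(S,(317.1,143),90)); d=b-a; print("pivot",a,"peg",b,"angle",np.arctan2(-d[1],d[0]))
E
```

```text
t 5.2 ledge [-0.9 77.3] z 59.0 rpy [-1.564 -0.005 -2.129] F [ 0.5 -0.9  0.7] w 30.3 | shift u [-0.13  0.38  0.18] turn [-0.08 -0.03  0.05]
pivot [ -62.5675003  -126.76178927] peg [ -62.20395308 -192.20010784] angle 1.5652408130617979
```

Stop angle measures about 1.57, so it is fully open. Next I feel for the ledge top.

Emit:
apply_moves(
  commands=[
    [[-0.06, 0.12, 0, -0.05, 0, 0], [-0.06, 0.12, 0, 0, 0, 0], [0, 0.08, 0, 0, 0, 0], [0, 0, 0, 0, 0, 0]],
  ],
)

```text
clock: 5.58
eef_pos: [332.9, -270.4, 50.2]
tool_rot: [-1.561, -0.005, -2.131]
force: [0.9, 0.3, -1.2]
width: 30.1
```

```bash
python3 -c "
from h import *
go(4,70,43)"
```

```text
t 5.58 ledge [ 2.6 73.6] z 50.2 rpy [-1.561 -0.005 -2.131] F [ 0.9  0.3 -1.2] w 30.1 | shift u [-0.04  0.18  0.09] turn [-0.11 -0.05  0.05]
```

Emit:
apply_moves(
  commands=[
    [[0, 0.08, 0, 0, 0, 0], [0, 0.06, 0, 0, 0, 0], [0, 0, 0, 0, 0, 0]],
  ],
)

```text
clock: 5.83
eef_pos: [334.6, -271.8, 47.3]
tool_rot: [-1.556, -0.004, -2.131]
force: [0.2, 0.4, -0.5]
width: 29.6
```

Emit:
apply_moves(
  commands=[
    [[0, 0.06, 0, -0.1, 0, 0], [0, 0.03, 0, 0, 0, 0]],
  ],
)

```text
clock: 6.0
eef_pos: [335.5, -272.5, 45.1]
tool_rot: [-1.563, -0.003, -2.132]
force: [0.6, 0.5, -0.6]
width: 30.3
```

```bash
python3 -c "
from h import *
go(4,70,43)"
```

```text
t 6.0 ledge [ 2.2 70.3] z 45.1 rpy [-1.563 -0.003 -2.132] F [ 0.6  0.5 -0.6] w 30.3 | shift u [-0.04  0.05  0.01] turn [-0.09 -0.06  0.04]
```

Emit:
apply_moves(
  commands=[
    [[-0.04, 0.08, 0, -0.05, 0, 0], [0, 0.05, 0, 0, 0, 0]],
  ],
)

```text
clock: 6.17
eef_pos: [337.0, -271.6, 40.3]
tool_rot: [-1.566, -0.003, -2.132]
force: [-0.3, 0.2, -0.1]
width: 29.8
```

Emit:
apply_moves(
  commands=[
    [[0, 0.08, 0, -0.05, 0, 0], [0, 0.05, 0, 0, 0, 0]],
  ],
)

```text
clock: 6.33
eef_pos: [336.9, -271.7, 39.4]
tool_rot: [-1.567, 0.001, -2.134]
force: [-4.4, 3.4, 38.5]
width: 29.8
```

```bash
python3 -c "
from h import *
go(4,70,42)"
```

```text
t 6.33 ledge [ 3.7 69.5] z 39.4 rpy [-1.567e+00  1.000e-03 -2.134e+00] F [-4.4  3.4 38.5] w 29.8 | shift u [-0.01 -0.06 -0.01] turn [-0.05 -0.08 -0.01]
```

Fingertips touch the ledge at TCP z ≈ 40 mm, with 38 N. I'll rise 3 to 4 mm and push in short strokes.

Emit:
apply_moves(
  commands=[
    [[0, -0.1, 0, 0, -0.05, 0], [0, 0, 0, 0, 0, 0], [0, 0, 0.15, 0, 0, 0]],
  ],
)

```text
clock: 6.58
eef_pos: [341.2, -274.5, 44.9]
tool_rot: [-1.566, 0.002, -2.131]
force: [-0.1, 0.5, -0.7]
width: 29.8
```

```bash
python3 -c "
from h import *
go(4,-40,43.5)"
```

```text
t 6.58 ledge [ 3.6 64.4] z 44.9 rpy [-1.566e+00  2.000e-03 -2.131e+00] F [-0.1  0.5 -0.7] w 29.8 | shift u [-0.02  0.05  2.61] turn [-0.05 -0.05 -0.02]
```

Emit:
apply_moves(
  commands=[
    [[0, 0.03, 0.15, -0.03, -0.03, 0], [0, 0.02, 0.15, 0, 0, 0], [0, 0, 0.15, 0, 0, 0]],
  ],
)

```text
clock: 6.83
eef_pos: [358.0, -284.8, 41.9]
tool_rot: [-1.57, 0.002, -2.128]
force: [-1.3, -0.0, -0.1]
width: 30.0
```

```bash
python3 -c "
from h import *
go(4,-40,43.5)"
```

```text
t 6.83 ledge [ 3.6 44.7] z 41.9 rpy [-1.570e+00  2.000e-03 -2.128e+00] F [-1.3 -0.  -0.1] w 30.0 | shift u [-0.01 -0.04  2.12] turn [-0.   -0.02 -0.02]
```

Emit:
apply_moves(
  commands=[
    [[0, -0.04, 0.18, 0, 0, 0], [0, 0, 0.18, 0, 0, 0], [0, 0, 0.18, 0, 0, 0]],
  ],
)

```text
clock: 7.08
eef_pos: [378.0, -297.1, 42.4]
tool_rot: [-1.573, 0.001, -2.127]
force: [-0.1, 0.3, 0.4]
width: 30.1
```

```bash
python3 - <<'E'
from h import *
go(4,-40,43.5)
S=grab("scene"); r,b=sheet_rect(S,proj(S,np.r_[W(4,-45),48])); print("sheet",L(r[0]),r[1],[L(q).round(1).tolist() for q in b])
E
```

```text
t 7.08 ledge [ 3.8 21.2] z 42.4 rpy [-1.573e+00  1.000e-03 -2.127e+00] F [-0.1  0.3  0.4] w 30.1 | shift u [-0.01 -0.03  1.53] turn [ 0.02 -0.01 -0.02]
sheet [  3.98657758 -67.7354451 ] (79.64816284179688, 87.657958984375) [[-34.3, -22.6], [-37.3, -110.2], [42.3, -112.9], [45.3, -25.3]]
```

Emit:
apply_moves(
  commands=[
    [[0, -0.03, 0.18, 0, 0, 0], [0, -0.02, 0.18, 0, 0, 0], [0, 0, 0.18, 0, 0, 0], [0, 0, 0.18, 0, 0, 0]],
  ],
)

```text
clock: 7.47
eef_pos: [405.9, -314.1, 44.4]
tool_rot: [-1.572, 0.001, -2.126]
force: [-0.5, 0.3, 0.1]
width: 30.0
```

```bash
python3 -c "
from h import *
go(4,-40,43.5)"
```

```text
t 7.47 ledge [  4.  -11.5] z 44.4 rpy [-1.572e+00  1.000e-03 -2.126e+00] F [-0.5  0.3  0.1] w 30.0 | shift u [0.   0.02 0.71] turn [ 0.01  0.01 -0.01]
```

Emit:
apply_moves(
  commands=[
    [[0, 0.02, 0.16, 0, 0, 0], [0, 0.02, 0.16, 0, 0, 0], [0, 0, 0.1, 0, 0, 0], [0, 0, 0, 0, 0, 0]],
  ],
)

```text
clock: 7.8
eef_pos: [423.6, -325.1, 42.8]
tool_rot: [-1.57, 0.0, -2.125]
force: [-0.2, -0.2, -0.1]
width: 30.0
```

```bash
python3 - <<'E'
from h import *
go(4,-48,43.5)
S=grab("scene")
k=proj(S,np.r_[W(0,-110),50]).astype(int); x0,y0=max(k[0]-100,0),max(k[1]-75,0); print(x0,y0)
cv2.imwrite("pics/sc4.png",cv2.resize(S[0][y0:y0+150,x0:x0+200][:,:,::-1],(800,600),interpolation=cv2.INTER_CUBIC))
E
```

```text
t 7.8 ledge [  4.1 -32.4] z 42.8 rpy [-1.57   0.    -2.125] F [-0.2 -0.2 -0.1] w 30.0 | shift u [ 0.   -0.02  0.39] turn [-0.01  0.02 -0.  ]
211 108
```

View pics/sc4.png

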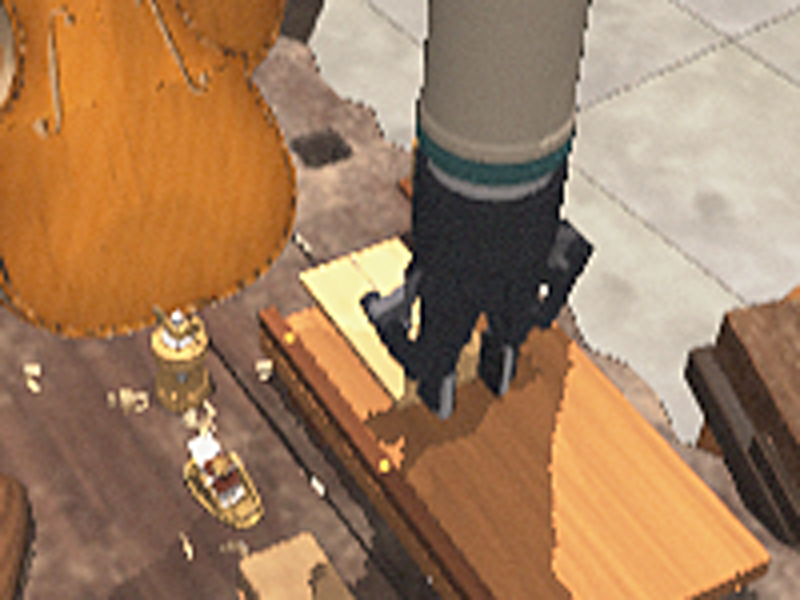

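The fingers push the rear edge and the lead edge already sticks out past the end. Its left corner is at crop pixel (302,274), and the edge runs to (400,240). Calculating how far is left.

```bash
python3 - <<'E'
from h import *
S=grab("scene")
print(L(ray(S,(286.5,176.7),48)),L(ray(S,(311,168),48)), "rear-left",L(ray(S,(211+403/4,108+397/4),48)))
E
```

```text
[  41.58962906 -160.13861961] [ -27.00912337 -158.90194125] rear-left [ 39.15429767 -43.95884015]
```

Emit:
apply_moves(
  commands=[
    [[0, -0.02, 0.14, 0, 0, 0], [0, 0, 0.14, 0, 0, 0], [0, 0, 0.1, 0, 0, 0], [0, 0, 0, 0, 0, 0]],
  ],
)

```text
clock: 8.23
eef_pos: [435.8, -332.6, 43.6]
tool_rot: [-1.572, 0.001, -2.127]
force: [0.1, 0.1, 0.3]
width: 29.8
```

```bash
python3 - <<'E'
from h import *
go(4,-20,43.5)
E
```

```text
t 8.23 ledge [  4.1 -46.6] z 43.6 rpy [-1.572e+00  1.000e-03 -2.127e+00] F [0.1 0.1 0.3] w 29.8 | shift u [ 0.    0.   -0.67] turn [ 0.02  0.   -0.01]
```

Emit:
apply_moves(
  commands=[
    [[0, 0, -0.3, 0, 0, 0], [0, -0.2, -0.6, 0, 0, 0], [0, -1, 0, 0, 0, 0], [0, -1, 0, 0, 0, 0], [0, -1, 0, 0, 0, 0], [0.5, -0.6, 0, 0, 0, 0], [0.9, 0, 0.1, 0, 0, 0], [0.9, 0, 0.1, 0, 0, 0]],
  ],
)

```text
clock: 8.9
eef_pos: [366.3, -389.2, 199.8]
tool_rot: [-1.578, 0.007, -2.111]
force: [0.6, -0.3, -0.7]
width: 30.4
```

Emit:
apply_moves(
  commands=[
    [[0.9, 0, 0.1, 0, 0, 0], [0.9, 0, 0.1, 0, 0, 0], [0.9, 0, 0.1, 0, 0, 0], [0.9, 0, 0.1, 0, 0, 0], [0, 0, 0, 0, 0, 0], [0, 0, 0, 0, 0, 0]],
  ],
)

```text
clock: 9.4
eef_pos: [297.7, -534.7, 201.9]
tool_rot: [-1.572, -0.0, -2.118]
force: [0.7, 0.1, -1.2]
width: 30.1
```

```bash
python3 - <<'E'
from h import *
go(4,-20,43.5)
S=grab("scene");T=grab("top")
for n,c in(("S",S),("T",T)):
    r,b=sheet_rect(c,proj(c,np.r_[W(4,-118),48])); print(n,"sheet",L(r[0]).round(1),np.round(r[1],1),[L(q).round(1).tolist() for q in b])
    k=proj(c,np.r_[W(-10,-110),50]).astype(int); x0,y0=max(k[0]-75,0),max(k[1]-75,0); print(x0,y0)
    cv2.imwrite(f"pics/f{n}.png",cv2.resize(c[0][y0:y0+150,x0:x0+150][:,:,::-1],(400,400),interpolation=cv2.INTER_CUBIC))
cv2.imwrite("pics/f1.png",np.hstack([cv2.imread("pics/fS.png"),cv2.imread("pics/fT.png")]))
E
```

```text
t 9.4 ledge [-240.4  -36. ] z 201.9 rpy [-1.572 -0.    -2.118] F [ 0.7  0.1 -1.2] w 30.1 | shift u [-6.12  3.96 -0.34] turn [0.01 0.1  0.  ]
S sheet [   6.2 -120.1] [ 74.6 126. ] [[-30.6, -56.8], [-31.6, -182.7], [43.0, -183.4], [44.0, -57.4]]
240 106
T sheet [   5.5 -115.4] [ 70.6 121.6] [[-30.0, -54.8], [-29.5, -176.4], [41.1, -176.1], [40.6, -54.5]]
263 153
```

View pics/f1.png

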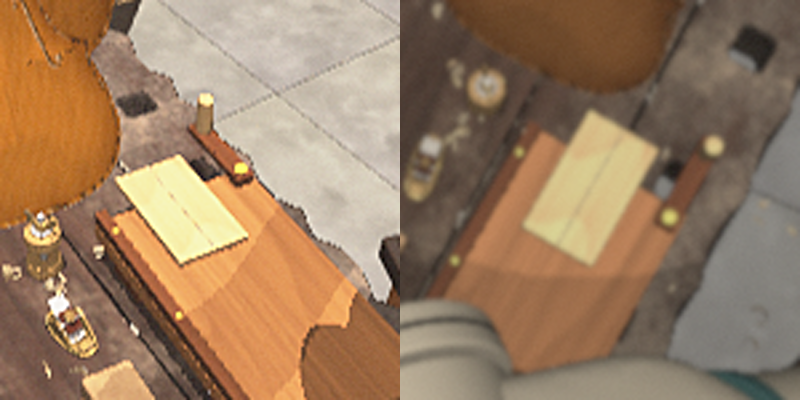

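Both views agree: the sheet sticks out past the far end, square, with its lead edge at y ≈ -176 (top view) to -180 (scene view). The stop is open, clear of the sheet, and the hand is away. Handing in.

```bash
python3 -c "
from h import *
print(finish_job())"
```

```text
the job is handed in; nothing more can be done
None
```

I opened the swivel stop by pushing its peg with closed fingers. I then pushed the sheet about 97 mm along the ledge with two fingertips on its rear edge, drew the hand away and handed the job in at about 9.5 s. No verdict was reported.

Last checks before handing in:
- **Stop:** it measured 1.565 rad just before the sheet push. I did not measure it again, but the last picture shows the bar still straight out and clear of the sheet.
- **Sheet:** its leading edge was 35 to 36 mm (top view) or 40 to 43 mm (scene view) past the end, against a band of 28 to 52 mm. Its middle was about 6 mm off the ledge's middle line, and it was within about 0.02 rad of square. The two views disagreed by about 5 mm along the ledge.
- **Bystanders:** I never went near the sanding block, spool clamp or finger plane. They look unmoved in the pictures, though I did not measure their positions.
- **Force:** feeling for the ledge top pressed the fingertips on it with 38.5 N, just under the 40 N limit set for the arm and gripper body. The other readings stayed below about 11 N.

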